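# Pin the hinge of a window grille

### The arm

A 7-joint arm with a two-finger parallel gripper is mounted at the origin on the work surface. World frame = base frame: x ahead of the robot, y to its left, z up, the work surface at z = 0. Lengths are in m, angles in rad, forces in N, time in s.
With the tool pointing down it reaches from about 0.4 to 0.85 m from the base axis. Payload 4.5 kg.
Tool frame: the origin (TCP) lies at the centre of the arm's flange, where the gripper is bolted on; the fingertips stand nose_length ahead of it and the grasp point (between the pads) lies 147 mm ahead of it (nose_length is the distance from the TCP to the fingertips, in m); z points along the fingers, y is the line along which they close (so a half turn about z gives the same grasp; the last joint's range is limited). The gripper opens to 88 mm and grips with 3 to 60 N. Pads are 18 mm wide; open, the fingers measure 123 mm over their backs; the gripper's body (75 mm by 187 mm) begins 45 mm behind the grasp point.
Start: joints at [1.2, 0.689, -0.195, 1.565, 0.157, 0.902, -0.215], TCP at [0.246, -0.574, 0.405] pointing down, gripper open.
Joint ranges: [-3.01, 3.01], [-0.46, 2.08], [-1.47, 1.51], [0.13, 2.56], [-1, 4.14], [0.04, 2.09], [-2.66, 2.66]. Speed limits (rad/s): [2.57, 2.57, 3.14, 3.14, 3.14, 3.14, 3.14].

### API

Orientations are given as a unit quaternion [x, y, z, w].
In Python, from plant import * gives the robot as it stands.
- The arm moves only by the tool play_rows, never from a script. Its argument "rows" is a list that holds one entry, the list of rows, each a list of 6 numbers: the shift along the tool's x, y, z normalised to -1 to 1, where 1 is 0.5 m, then the turn, a rotation vector about the tool's x, y, z normalised to -1 to 1, where 1 is 0.5 rad. A call has 1 to 20 rows; each row is the pose to reach, as a shift and turn from the pose commanded when the call began, along the tool's axes at that moment; what a row does not reach only later rows make up. A row lasts 1/12 s, in which the tool goes at most 41.7 mm and 7.16 degrees, less where a joint would pass 70% of its speed; a pose out of reach is approached as far as the arm can. A call with a number of a shift or a turn outside -1 to 1 is refused whole. A call with a gripper value outside its range is refused whole. "claw" is the closure, from 0 (fully open) to 1 (shut), set as the call begins (left out, the last holds). The fingers move at their own pace and stop on an object; "squeeze" is the grip in N (left out, the last holds). Time passes only in rows, so rows that repeat a pose let the fingers close. It gives the time, the measured TCP pose, the force, the opening and the grip force at its end, in the units of the state.
- get_state(): the state, without advancing time (a new reading comes with each control period).
- snapshot(name): name is "side" or "top" or "wrist"; returns a dict with "pixels" (384x512x3 uint8, blue, green, red), "camera_matrix" (3x3 intrinsics, pixels), "world_to_cam" (4x4, takes a point from world to camera coordinates); the wrist camera has in their place "mount" (4x4, takes a point from camera to tool coordinates, whose origin is the TCP and whose axes are the flange's). Camera axes: x right, y down, z forward; pixel columns grow to the right and rows downward; lengths in m; the calibration is good to about 2 mm. The wrist camera is an equidistant fisheye: a pixel r from the principal point sees the ray r / f radians off the axis. A picture is of the moment at which its call begins: read the wrist's pose just before it. There is no depth.
- finish_job(): hands the job in; it is judged then, once.
The state is a dict: "clock": time; "q": joint angles; "qd": joint speeds; "joint_torque": joint torques, N m; "tool_pos": TCP position; "eef_rot": TCP orientation; "contact_force": force on the tool from outside, world axes, zero at the start; "moment": the same for the moment, N m; "opening": opening from 0.0 (shut) to 1.0 (fully open); "finger_force": force on a finger pad.
Only numpy, scipy, OpenCV 4.12 (cv2) and the standard library are available. Lean on these libraries where they do the work, as an engineer would, in place of code of your own. Each camera call takes 0.05 s, during which the arm holds its last target. There are 200 camera calls.

### The job

Fit the long hinge pin into the hinge barrel of the iron window grille: take it from its wooden rest by the middle of its shank, slide it roughly halfway into the bore, and let go of it. Then take it again farther back, by its knob, and push it fully home until its nose has driven in the sprung button and stands firmly on the stop inside; press it there for a second or so with about 15 newtons, then let go. The stop is set differently each time and cannot be seen, so find it by feel, never push on the barrel with more than 20 newtons, and leave the other things on the table alone.

Things in the scene. Friction and masses are not known exactly. Their poses are not given: they have to be found in the camera images.
- pin: The loose steel hinge pin, 0.13 to 0.25 kg, at first lying level in the wooden rest, axis 48 mm above the table. Round shank 12 mm thick, 140 mm long, the last 8 mm tapering to a 7 mm nose; round knob 24 mm thick, 28 mm long. Origin on the axis at the knob's shank-side face ; x runs towards the nose, at x = 0.140; the knob spans x = -0.028 to 0.
- shank (a point): On the pin's axis, in the middle of the shank (70 mm from the knob's face), axes as the pin's: where to take it first.
- knob (a point): On the pin's axis, in the middle of the knob (14 mm behind its shank-side face), axes as the pin's: where to take it the second time.
- rest: The fixed wooden rest of the pin: foot 130 by 50 by 10 mm, two notched posts 12 mm thick, 40 mm wide, 94 mm apart between centres, 49 mm high beside the shank. Origin under its centre on the table; x along the pin, towards its nose. The shank's middle lies within 5 mm of the rest's centre; lift the pin straight up.
- grille: The fixed iron grille and its hinge barrel, flat on two battens. Barrel: three square steel knuckles, 34 by 34 mm, 130 mm long in all, 72 mm high, x = 0 to 0.130, then a 34 mm end cap. Origin on the table below the centre of the bore's mouth; x level along the bore, the way to push. A strap juts 65 mm to +y, x = 0.045 to 0.085; lattice 53 mm high to -y, x = 0 to 0.28. Clear before the mouth.
- mouth (a point): Centre of the square-edged mouth of the barrel's bore, 55 mm above the table, axes as the grille's: x is the way to push. One straight bore, 13.4 mm wide, runs through the knuckles into the end cap. 75 mm inside, a spring ball rubs on the pin: sliding past it takes about 2 to 5 N, and it keeps the pin where it is left.
- button (a joint): How far the sprung button on the hidden stop is driven in: 0 out, 0.006 fully in, flush with the stop's rubber face, which then gives about 1 mm per 12 N. The spring takes under 1 N. The stop sits 119 to 139 mm inside the mouth, set anew each time, so at home the knob's face stands 1 to 21 mm before the barrel; the button stands 6 mm out before the stop.
- wrench: Bystander: steel wrench lying on the table, about 180 mm long.
- screwdriver: Bystander: screwdriver lying on the table, about 200 mm long.
- brush: Bystander: flat paint brush lying on the table, about 160 mm long.
- jar: Bystander: green glass jar with a steel cap, 60 mm in diameter, 75 mm high; origin under its centre.
- tray: Bystander: open black tray 110 by 150 mm, 35 mm high; origin under its centre.
- collar: Bystander: steel collar 34 mm in diameter, 12 mm high, lying flat; origin under its centre.
- offcut: Bystander: wooden offcut 50 by 90 by 22 mm lying flat; origin under its centre.

How it is judged:
On the way, in this order (a step that is already met when the one before it is completed fails the run):
1. The pin's nose is at least 15 mm inside the bore while the pin is held by its shank, 35 mm or more ahead of the knob's face (x of pin in the frame of mouth above -0.125 m and contact force between the fingers and pin above 1 N and x of the grasp point in the frame of pin above 0.035 m and y of pin in the frame of mouth between -0.006 and 0.006 m and angle between the x axis of pin and the x axis of grille, either way round below 0.06 rad), for 0.1 s.
2. The pin is let go while it is 30 to 105 mm deep in the bore (x of pin in the frame of mouth between -0.11 and -0.035 m and contact force between the fingers and pin below 0.05 N and y of pin in the frame of mouth between -0.006 and 0.006 m and angle between the x axis of pin and the x axis of grille, either way round below 0.06 rad), for 0.3 s.
3. The pin is home (button in by 4.5 mm or more) and is pressed there, from its knob, for 0.3 s: contact forces on the barrel add up to 15 N or more, some 5 N being the spring ball's pinch (value of joint button above 0.0045 m and x of pin in the frame of mouth above -0.025 m and y of pin in the frame of mouth between -0.006 and 0.006 m and angle between the x axis of pin and the x axis of grille, either way round below 0.06 rad and contact force between pin and grille above 15 N and x of the grasp point in the frame of pin below 0 m), for 0.3 s.
At the end, for the whole second after the job is handed in: The pin is home in the bore, the button still driven in by at least 4.5 mm of its 6 mm, the knob's face within 25 mm of the mouth, in line with the bore (within 0.06 rad), released and at rest (value of joint button above 0.0045 m and x of pin in the frame of mouth above -0.025 m and y of pin in the frame of mouth between -0.006 and 0.006 m and angle between the x axis of pin and the x axis of grille, either way round below 0.06 rad and linear speed of pin below 0.01 m/s and contact force between the fingers and pin below 0.05 N); the robot touches nothing.
It fails at once if The pin is forced: its contact forces on the barrel, the spring ball's pinch included, add up to more than 30 N (contact force between pin and grille above 30 N).
It fails at once if The robot itself bears on the grille with more than 25 N (contact force between any of the fingers, the arm and grille above 25 N).
It fails at once if A bystander is moved more than 15 mm (distance of any of wrench, screwdriver, brush, jar, tray, collar, offcut from where it was at the start of the episode above 0.015 m).
It also fails if it takes over 72 s, if anything falls off the work surface, if the arm or the gripper's body presses on something with over 40 N, if the wrist force passes 120 N, or if a joint passes its speed limit or range.

## Working session

There is one attempt and no reset: what is moved stays moved. The work goes in short steps, Python scripts to look and compute and a tool call to move; the robot and the scene stay as the last step left them, time stands still between calls to the robot, and variables do not carry over. Pictures are saved under pics/ and viewed, at most 10 in all, crops included, and the job is handed in when it is done.

Besides the shell and the picture viewer there is one more tool, called after "Emit:" as name(argument=value, ...), one argument or row to a line, values as JSON. play_rows: Moves the arm, as the interface text tells. Its arguments: {"type":"object","properties":{"rows":{"type":"array"},"claw":{"type":"number"},"squeeze":{"type":"number"}},"required":["rows"]}

```bash
mkdir -p pics; ls
python3 - <<'E'
from plant import *
import cv2,numpy as np
s=get_state();print(s)
for n in("top","side"):
    d=snapshot(n);cv2.imwrite(f"pics/{n}0.png",d["pixels"]);np.savez(f"{n}0.npz",**{k:np.array(v) for k,v in d.items()});print(n,np.array(d["camera_matrix"]).round(1).tolist(),np.array(d["world_to_cam"]).round(4).tolist())
a=cv2.imread("pics/top0.png");cv2.imwrite("pics/top0b.png",cv2.resize(a,(800,600)))
a=cv2.imread("pics/side0.png");cv2.imwrite("pics/side0b.png",cv2.resize(a,(800,600)))
E
```

```text
pics
{'clock': 0.0, 'q': array([ 1.19981413,  0.68998056, -0.1945191 ,  1.56631182,  0.1572936 ,
        0.90251082, -0.21511914]), 'qd': array([ 4.71414459e-04,  3.24052595e-04, -8.61220283e-04,  4.52832825e-04,
       -1.47647522e-04,  1.27275427e-06,  7.83792036e-05]), 'joint_torque': array([-2.11090046e-04, -5.27561009e+01, -1.26720574e+00, -1.53425789e+01,
       -5.26550633e-02,  6.58483710e-03,  2.14143765e-04]), 'tool_pos': array([ 0.24598787, -0.57420834,  0.40392061]), 'eef_rot': array([ 9.79582174e-01,  2.01042128e-01, -2.43539067e-04, -8.76464573e-04]), 'contact_force': array([ 0.14990179, -0.07628462,  0.85780691]), 'moment': array([ 0.0775043 ,  0.00951913, -0.00037574]), 'finger_force': 0.0, 'opening': 0.9976280717889155}
top [[398.2, 0.0, 253.4], [0.0, 398.2, 198.5], [0.0, 0.0, 1.0]] [[0.0185, -0.9998, 0.0122, -0.1091], [-0.989, -0.0201, -0.1464, 0.5165], [0.1466, -0.0093, -0.9892, 1.1117], [0.0, 0.0, 0.0, 1.0]]
side [[436.5, 0.0, 252.7], [0.0, 436.5, 190.2], [0.0, 0.0, 1.0]] [[-1.0, -0.0042, 0.0029, 0.5083], [-0.0049, 0.6187, -0.7856, 0.1003], [0.0016, -0.7856, -0.6187, 1.3752], [0.0, 0.0, 0.0, 1.0]]
```

View pics/top0b.png

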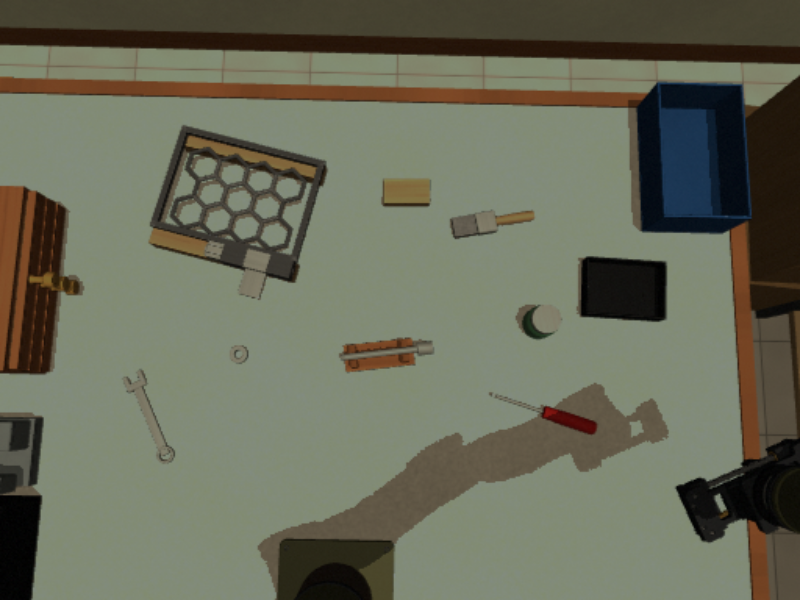

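View pics/side0b.png

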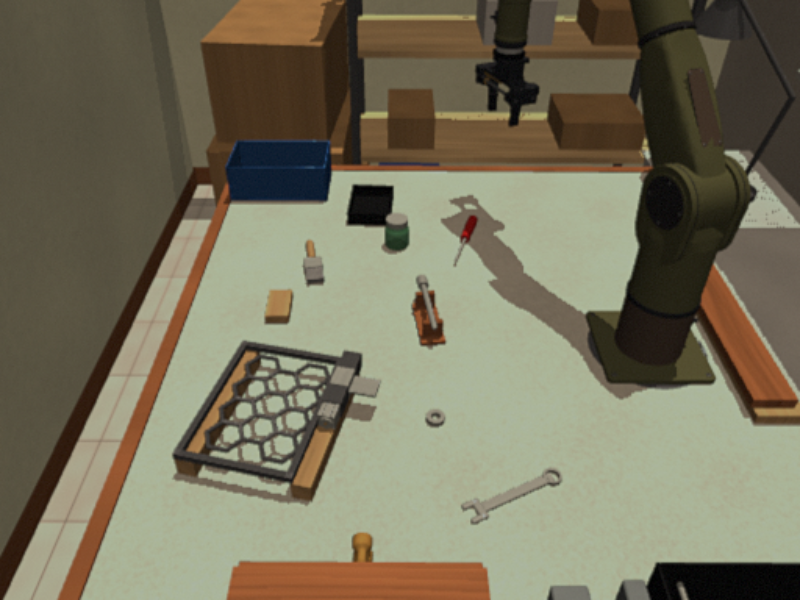

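The top view shows the barrel at about (205,245)–(298,270). Its mouth is at the right end, and the strap juts towards the robot. The pin lies on the rest with its nose at (340,356) and knob at (425,347). The side view agrees: pin at (422,280)–(435,328), mouth at about (352,357). I'll triangulate rough positions from the two views.

```bash
cat > h.py <<'E'
import numpy as np,cv2
from scipy.spatial.transform import Rotation as R
def tf(s):
    T=np.eye(4);T[:3,:3]=R.from_quat(s["eef_rot"]).as_matrix();T[:3,3]=s["tool_pos"];return T
def ray(K,w2c,uv):
    c2w=np.linalg.inv(w2c);d=np.linalg.solve(K,[uv[0],uv[1],1]);d=c2w[:3,:3]@d
    return c2w[:3,3],d/np.linalg.norm(d)
def wray(K,c2w,uv):
    x,y=uv[0]-K[0,2],uv[1]-K[1,2];x/=K[0,0];y/=K[1,1];t=np.hypot(x,y);k=np.sinc(t/np.pi)
    d=c2w[:3,:3]@np.array([x*k,y*k,np.cos(t)]);return c2w[:3,3],d
def wproj(K,c2w,p):
    q=np.linalg.inv(c2w)@np.append(p,1);r=np.hypot(q[0],q[1]);t=np.arctan2(r,q[2])
    return K[0,0]*t*q[0]/r+K[0,2],K[1,1]*t*q[1]/r+K[1,2]
def onz(r,z): return r[0]+r[1]*(z-r[0][2])/r[1][2]
def meet(*rs):
    A=sum(np.eye(3)-np.outer(d,d) for o,d in rs);b=sum((np.eye(3)-np.outer(d,d))@o for o,d in rs)
    p=np.linalg.solve(A,b);return p,max(np.linalg.norm(np.cross(d,p-o)) for o,d in rs)
def move(s,pos_grasp,yaw,L=.147):
    """row numbers for grasp point at pos_grasp, tool down, tool x axis at world yaw (rad)"""
    Rt=np.column_stack([[np.cos(yaw),np.sin(yaw),0],[np.sin(yaw),-np.cos(yaw),0],[0,0,-1]])
    T=tf(s);p=np.array(pos_grasp)+[0,0,L]
    d=T[:3,:3].T@(p-T[:3,3]);w=(R.from_matrix(T[:3,:3]).inv()*R.from_matrix(Rt)).as_rotvec()
    return np.round(np.r_[d/.5,w/.5],4).tolist()
E
python3 - <<'E'
from h import *
from plant import *
t=np.load("top0.npz");s=np.load("side0.npz")
f=.64
P=dict(nose=((340,356),(435,328)),knobend=((433,348),(422,279)),mouthcorner=((298,270),(352,355)))
for k,(a,b) in P.items():
    ra=ray(t["camera_matrix"],t["world_to_cam"],np.array(a)*f);rb=ray(s["camera_matrix"],s["world_to_cam"],np.array(b)*f)
    p,e=meet(ra,rb);print(k,p.round(3),e.round(4),"z=.05:",onz(ra,.05).round(3),onz(rb,.05).round(3))
S=get_state();T=tf(S);print(T.round(3).tolist())
d=snapshot("wrist");print(np.array(d["camera_matrix"]).round(1).tolist(),np.array(d["mount"]).round(4).tolist())
import plant;print([x for x in dir(plant) if 'nose' in x], globals().get('nose_length'))
E
```

```text
nose [0.43  0.001 0.048] 0.0009 z=.05: [0.431 0.001 0.05 ] [0.429 0.003 0.05 ]
knobend [ 0.45  -0.168  0.043] 0.0004 z=.05: [ 0.449 -0.168  0.05 ] [ 0.451 -0.158  0.05 ]
mouthcorner [0.588 0.083 0.051] 0.0004 z=.05: [0.588 0.083 0.05 ] [0.589 0.082 0.05 ]
[[0.919, 0.394, -0.001, 0.246], [0.394, -0.919, 0.001, -0.574], [-0.0, -0.002, -1.0, 0.404], [0.0, 0.0, 0.0, 1.0]]
[[297.3, 0.0, 256.4], [0.0, 297.3, 187.7], [0.0, 0.0, 1.0]] [[0.0008, -0.962, -0.2729, 0.0702], [1.0, 0.0006, 0.0006, -0.0003], [-0.0004, -0.2729, 0.962, 0.0201], [0.0, 0.0, 0.0, 1.0]]
['nose_length'] 0.166
```

Run:
```python
from h import *
from plant import *
s=get_state();print(move(s,[.44,-.07,.17],1.69))
```

```text
[0.7538, -0.774, 0.1752, -0.0025, -0.0017, -2.5703]
```

Emit:
play_rows(
  rows=[
    [[0.1, -0.1, 0.02, 0, 0, -0.25], [0.2, -0.2, 0.04, 0, 0, -0.5], [0.28, -0.28, 0.06, 0, 0, -0.75], [0.34, -0.34, 0.06, 0, 0, -1], [0.34, -0.34, 0.06, 0, 0, -1]],
  ],
  claw=0,
)

```text
clock: 0.57
tool_pos: [0.3229, -0.381, 0.3778]
eef_rot: [0.898, 0.439, 0.0, -0.0]
contact_force: [1.3, 0.6, -0.4]
opening: 0.999
finger_force: 0.0
```

Run:
```python
from h import *
from plant import *
s=get_state();print(s['clock'],s['q'].round(2),s['tool_pos']);print(move(s,[.44,-.07,.17],1.69))
```

```text
0.5667 [ 0.97  0.58 -0.31  1.96  0.28  0.64 -0.18] [ 0.32286548 -0.3809517   0.37776097]
[0.6346, -0.197, 0.122, -0.0002, -0.0016, -1.5611]
```

Emit:
play_rows(
  rows=[
    [[0.08, -0.03, 0.02, 0, 0, -0.25], [0.16, -0.06, 0.04, 0, 0, -0.5], [0.24, -0.09, 0.06, 0, 0, -0.75], [0.32, -0.11, 0.08, 0, 0, -1], [0.4, -0.13, 0.1, 0, 0, -1], [0.4, -0.13, 0.1, 0, 0, -1]],
  ],
)

```text
clock: 1.07
tool_pos: [0.3982, -0.1784, 0.3274]
eef_rot: [0.759, 0.651, 0.002, -0.001]
contact_force: [-0.2, 0.5, 0.8]
opening: 1.0
finger_force: 0.0
```

Run:
```python
from h import *
from plant import *
s=get_state();print(s['clock'],s['q'].round(2),s['tool_pos']);print(move(s,[.44,-.07,.17],1.69))
```

```text
1.0667 [ 0.53  0.61 -0.32  2.19  0.46  0.41 -0.33] [ 0.398245   -0.17843242  0.32739269]
[0.227, 0.0492, 0.022, 0.0043, -0.0095, -0.5464]
```

Emit:
play_rows(
  rows=[
    [[0.08, 0.02, 0.01, 0, 0, -0.2], [0.15, 0.03, 0.02, 0, 0, -0.4], [0.2, 0.04, 0.02, 0.004, -0.01, -0.54], [0.227, 0.05, 0.022, 0.004, -0.01, -0.546], [0.227, 0.05, 0.022, 0.004, -0.01, -0.546], [0.227, 0.05, 0.022, 0.004, -0.01, -0.546]],
  ],
)

```text
clock: 1.57
tool_pos: [0.4389, -0.0773, 0.317]
eef_rot: [0.668, 0.744, -0.003, 0.001]
contact_force: [-0.6, -0.5, -0.2]
opening: 1.0
finger_force: 0.0
```

```bash
cat > snap.py <<'E'
import sys
from h import *
from plant import *
s=get_state();d=snapshot("wrist");n=sys.argv[1];T=tf(s)
np.savez(n+".npz",px=d["pixels"],K=np.array(d["camera_matrix"]),c2w=T@np.array(d["mount"]),T=T)
cv2.imwrite(f"pics/{n}.png",cv2.resize(d["pixels"],(800,600),interpolation=cv2.INTER_CUBIC));print(s['clock'],s['tool_pos'],s['eef_rot'],s['q'].round(2))
E
python3 snap.py w1
```

```text
1.5667 [ 0.43886666 -0.07730736  0.31703753] [ 0.66791933  0.74422801 -0.00278111  0.00084205] [ 0.28  0.64 -0.33  2.17  0.53  0.41 -0.37]
```

View pics/w1.png

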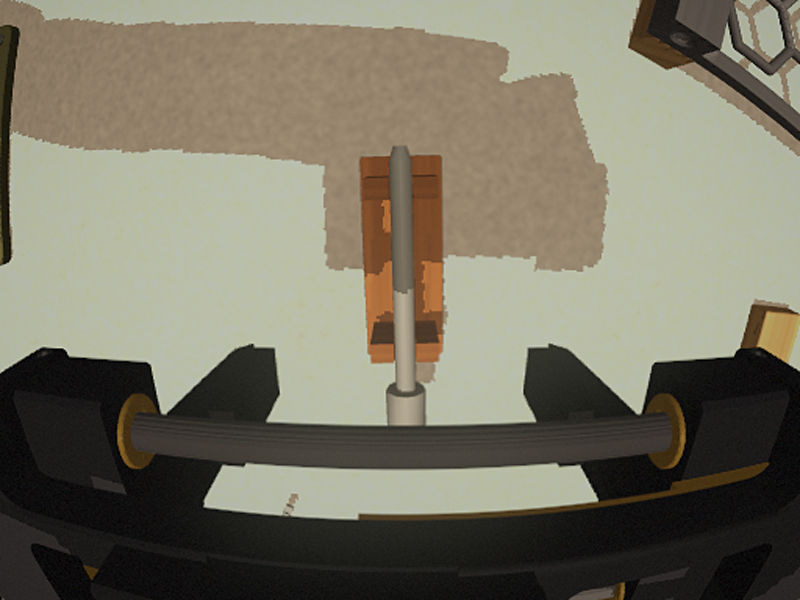

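The pin runs from its nose at (401,146) to the knob face at (404,389). The bore mouth is visible at about (681,40). I'll measure the pin from this view and then get a closer view of the barrel.

Run:
```python
from h import *
from plant import *
w=np.load("w1.npz");K,C=w["K"],w["c2w"];f=.64
a=onz(wray(K,C,np.array((401,147))*f),.048);b=onz(wray(K,C,np.array((405,388))*f),.055)
a2=onz(wray(K,C,np.array((403,300))*f),.048)
print(a,b,np.linalg.norm(a-b),np.arctan2(*(a-b)[[1,0]]),np.arctan2(*(a-a2)[[1,0]]))
m=onz(wray(K,C,np.array((681,40))*f),.055);print("mouth",m)
s=get_state();print(move(s,[m[0],m[1]-.13,.2],1.8))
```

```text
[0.4297801  0.00075531 0.048     ] [ 0.4468766  -0.13388492  0.055     ] 0.1359017356033856 1.6970994994806483 1.6929894464374309
mouth [0.58381131 0.09365641 0.055     ]
[0.0525, 0.2979, -0.0614, -0.0083, 0.0107, -0.2467]
```

Run:
```python
from h import *
from plant import *
s=get_state();print(move(s,[.545,-.05,.18],1.31))
```

```text
[0.0337, 0.218, -0.021, -0.0055, 0.0125, 0.7333]
```

Emit:
play_rows(
  rows=[
    [[0.01, 0.06, -0.01, 0, 0, 0.2], [0.02, 0.13, -0.02, -0.005, 0.01, 0.4], [0.03, 0.19, -0.02, -0.005, 0.012, 0.6], [0.034, 0.218, -0.02, -0.005, 0.012, 0.73], [0.034, 0.218, -0.02, -0.005, 0.012, 0.73], [0.034, 0.218, -0.02, -0.005, 0.012, 0.73], [0.034, 0.218, -0.02, -0.005, 0.012, 0.73]],
  ],
)

```text
clock: 2.2
tool_pos: [0.5437, -0.0507, 0.3264]
eef_rot: [0.792, 0.61, -0.001, -0.0]
contact_force: [-0.4, -0.4, -0.5]
opening: 0.998
finger_force: 0.0
```

```bash
python3 snap.py w2
```

```text
2.2 [ 0.54369755 -0.05067109  0.32638054] [ 7.92484717e-01  6.09890699e-01 -1.06789060e-03 -4.09351036e-04] [ 0.18  0.71 -0.29  1.88  0.34  0.61 -0.58]
```

View pics/w2.png

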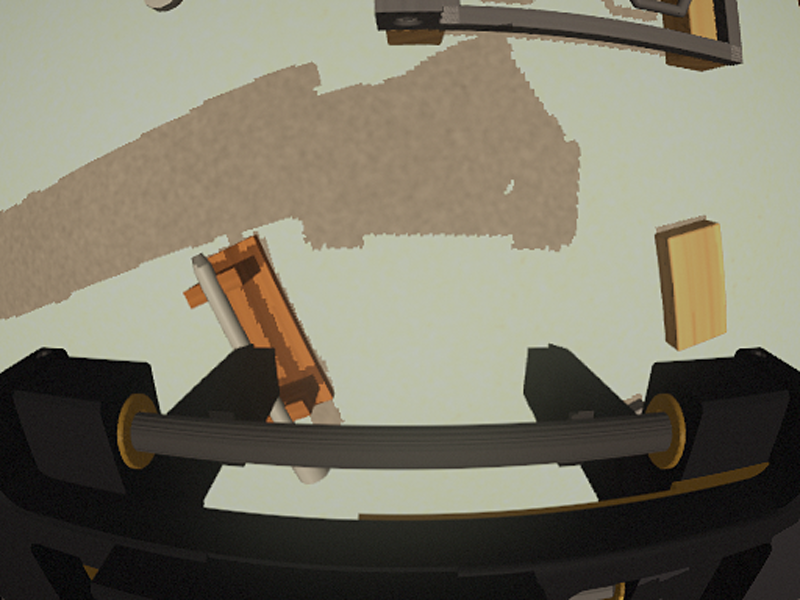

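The mouth hole is at (406,21), at the edge of the view, and the pin nose is at (199,259). I'll shift forward 0.1 m and look again.

Emit:
play_rows(
  rows=[
    [[0.07, 0, 0, 0, 0, 0], [0.14, 0, 0, 0, 0, 0], [0.2, 0, 0, 0, 0, 0], [0.2, 0, 0, 0, 0, 0], [0.2, 0, 0, 0, 0, 0], [0.2, 0, 0, 0, 0, 0]],
  ],
)

```text
clock: 2.75
tool_pos: [0.57, 0.0463, 0.3267]
eef_rot: [0.792, 0.61, -0.001, 0.0]
contact_force: [0.1, 0.1, 0.4]
opening: 0.999
finger_force: 0.0
```

```bash
python3 snap.py w3
```

```text
2.75 [0.5699531  0.04628836 0.32666783] [ 7.92401793e-01  6.09999103e-01 -6.89883673e-04  1.31310934e-04] [ 0.    0.73 -0.28  1.8   0.31  0.65 -0.71]
```

View pics/w3.png

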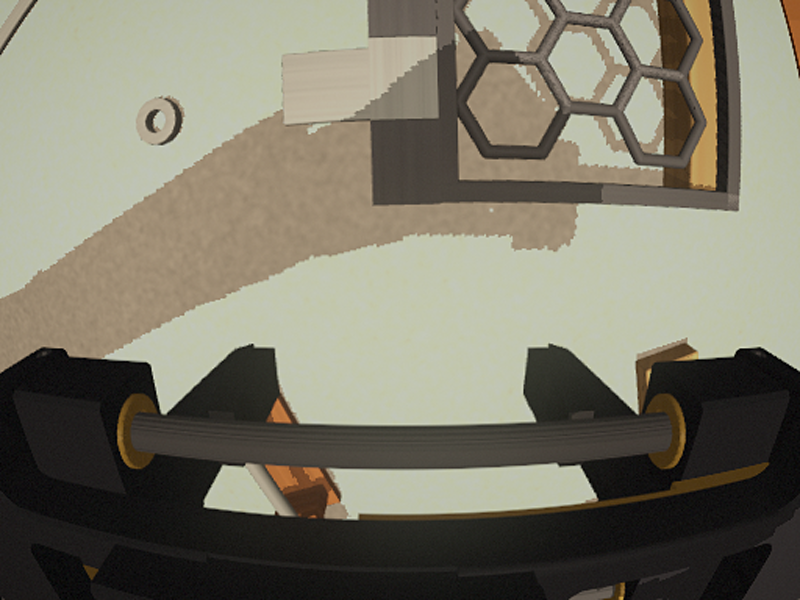

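Run:
```python
from h import *
a=np.load("w3.npz")["px"][0:145,215:315];b=np.load("w2.npz")["px"][0:40,225:325]
g=lambda i,k:cv2.resize(np.clip(255*(i/255.)**.5*1.1,0,255).astype(np.uint8),None,fx=k,fy=k,interpolation=cv2.INTER_CUBIC)
A=g(a,4);B=g(b,4);out=np.zeros((580,800,3),np.uint8);out[:,:400]=A;out[:160,400:]=B
c=np.load("w1.npz")["px"][0:50,400:500];out[200:400,400:]=g(c,4)
cv2.imwrite("pics/crop1.png",out)
```

```text
(no output)
```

View pics/crop1.png

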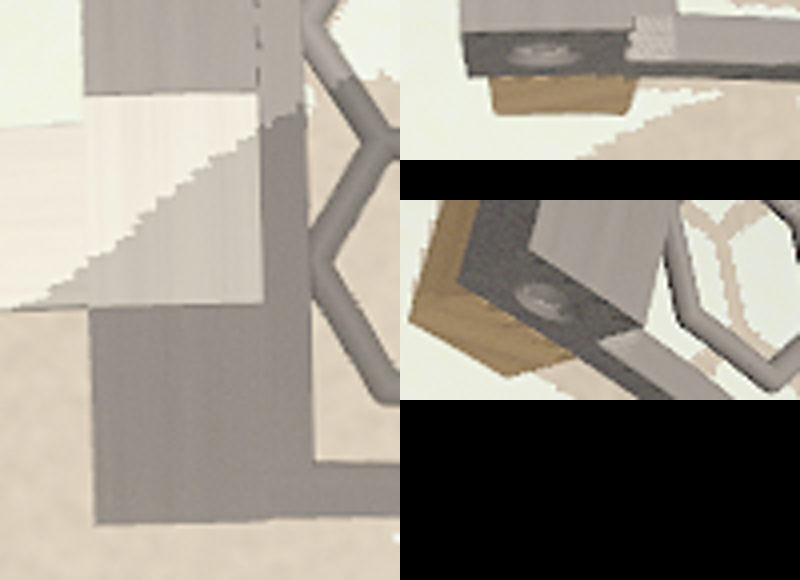

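The crop shows the mouth face in both views, with the hole at w2 crop (543,53) and w1 crop (545,301). It also shows the barrel top's left edge at w3 crop (83,10)–(96,523). I'll triangulate from these.

Run:
```python
from h import *
from plant import *
W={n:np.load(n+".npz") for n in("w1","w2","w3")}
off={"w1":(400,200,400,0),"w2":(400,0,225,0),"w3":(0,0,215,0)}
def r(n,u,v):
    o=off[n];return wray(W[n]["K"],W[n]["c2w"],((u-o[0]+.5)/4-.5+o[2],(v-o[1]+.5)/4-.5+o[3]))
print("hole",meet(r("w1",545,301),r("w2",543,53)))
TL=meet(r("w1",528,249),r("w2",463,30),r("w3",96,523));TR=meet(r("w1",645,329),r("w2",632,29),r("w3",266,520))
print("TL",TL,"TR",TR)
for z in(.070,.072):
  a=onz(r("w3",96,523),z);b=onz(r("w3",83,10),z);c=onz(r("w3",266,520),z);e=onz(r("w3",262,300),z);g=onz(r("w3",257,90),z)
  d=b-a;print(z,a,c,np.linalg.norm(a-c),"yawL",np.arctan2(d[1],d[0]),"yawR",np.arctan2(*(g-e)[[1,0]]),"face",np.arctan2(*(c-a)[[1,0]])+np.pi/2, "midmouth",(a+c)/2)
f=lambda u,v:((u+.5)*.64-.5,(v+.5)*.64-.5)
n=meet(wray(W["w1"]["K"],W["w1"]["c2w"],f(401,147)),wray(W["w2"]["K"],W["w2"]["c2w"],f(199,259)));print("nose",n)
print("hole z.055:",onz(r("w1",545,301),.055),onz(r("w2",543,53),.055))
k=wray(W["w1"]["K"],W["w1"]["c2w"],f(405,389));print("knob",onz(k,.054))
s=get_state();
```

```text
hole (array([0.58507314, 0.09518093, 0.05301467]), np.float64(5.591996450858874e-05))
TL (array([0.56920093, 0.09869739, 0.0706518 ]), np.float64(0.0003631281237040629)) TR (array([0.60181425, 0.09047283, 0.0711709 ]), np.float64(0.0002711458563448475))
0.07 [0.56893886 0.09852345 0.07      ] [0.60175474 0.0905461  0.07      ] 0.0337715859177052 yawL 1.3370927903562926 yawR 1.3328932264505091 face 1.3323278563925856 midmouth [0.5853468  0.09453477 0.07      ]
0.072 [0.56909958 0.09865641 0.072     ] [0.60163791 0.09074654 0.072     ] 0.03348594922925735 yawL 1.337092790356292 yawR 1.3328932264505102 face 1.3323278563925856 midmouth [0.58536874 0.09470147 0.072     ]
nose (array([ 4.29866661e-01, -2.93315430e-04,  4.89369177e-02]), np.float64(0.0011753887843012887))
hole z.055: [0.58381902 0.09440237 0.055     ] [0.5848994  0.09451324 0.055     ]
knob [ 0.44683052 -0.13490289  0.054     ]
```

Run:
```python
from h import *
from plant import *
s=get_state();print(move(s,[.4385,-.069,.12],1.695))
```

```text
[-0.2892, -0.1953, 0.1198, -0.0013, 0.0026, -0.7684]
```

Emit:
play_rows(
  rows=[
    [[-0.06, -0.04, 0.02, 0, 0, -0.2], [-0.12, -0.08, 0.04, 0, 0, -0.4], [-0.18, -0.12, 0.07, 0, 0, -0.6], [-0.24, -0.16, 0.1, 0, 0.002, -0.768], [-0.289, -0.195, 0.12, -0.001, 0.002, -0.768], [-0.289, -0.195, 0.12, -0.001, 0.002, -0.768], [-0.289, -0.195, 0.12, -0.001, 0.002, -0.768], [-0.289, -0.195, 0.12, -0.001, 0.002, -0.768], [-0.289, -0.195, 0.12, -0.001, 0.002, -0.768]],
  ],
)

```text
clock: 3.55
tool_pos: [0.4409, -0.0667, 0.2671]
eef_rot: [0.661, 0.75, 0.002, 0.001]
contact_force: [0.1, 0.2, 0.2]
opening: 0.997
finger_force: 0.0
```

```bash
python3 - <<'E'
from h import *
from plant import *
s=get_state();print(s['clock'],s['contact_force'],s['q'].round(2));print(move(s,[.4385,-.069,.048],1.695))
E
python3 snap.py w4
python3 - <<'E'
import cv2
from h import *
w=np.load("w4.npz");s=w["px"].astype(int)
# columns of grey shank along rows: print saturation-based runs
for v in range(60,230,20):
    row=s[v,215:300];sat=row.max(1)-row.min(1);m=np.where((sat<18)&(row.max(1)<200))[0]+215;print(v,m.min() if len(m) else 0,m.max() if len(m) else 0,len(m))
E
```

```text
3.55 [0.09378643 0.20404884 0.2101758 ] [ 0.18  0.74 -0.22  2.21  0.61  0.25 -0.45]
[-0.0042, -0.006, 0.1442, 0.0087, -0.0037, 0.0038]
3.55 [ 0.44091904 -0.06670379  0.26710933] [0.66115118 0.75024901 0.00223093 0.00075135] [ 0.18  0.74 -0.22  2.21  0.61  0.25 -0.45]
60 0 0 0
80 0 0 0
100 0 0 0
120 0 0 0
140 0 0 0
160 0 0 0
180 0 0 0
200 243 243 1
220 0 0 0
```

Emit:
play_rows(
  rows=[
    [[-0.004, -0.006, 0.05, 0.0087, -0.0037, 0.004], [-0.004, -0.006, 0.09, 0.0087, -0.0037, 0.004], [-0.004, -0.006, 0.12, 0.0087, -0.0037, 0.004], [-0.004, -0.006, 0.14, 0.0087, -0.0037, 0.004], [-0.004, -0.006, 0.144, 0.0087, -0.0037, 0.004], [-0.004, -0.006, 0.144, 0.0087, -0.0037, 0.004], [-0.004, -0.006, 0.144, 0.0087, -0.0037, 0.004]],
  ],
)

```text
clock: 4.18
tool_pos: [0.4381, -0.0684, 0.1944]
eef_rot: [0.661, 0.75, -0.0, -0.0]
contact_force: [0.7, -0.0, 0.4]
opening: 1.007
finger_force: 0.0
```

```bash
python3 - <<'E'
from h import *
from plant import *
s=get_state();print(s['clock'],s['contact_force'],s['q'].round(2));print(move(s,[.4385,-.069,.048],1.695))
E
python3 snap.py w5
```

```text
4.1833 [ 0.70515205 -0.03007801  0.41218619] [ 0.09  0.89 -0.06  2.24  1.36  0.04 -1.18]
[-0.0013, 0.0005, -0.0013, -0.0022, -0.0001, 0.0033]
4.1833 [ 0.43814949 -0.06841102  0.19437371] [ 6.61248543e-01  7.50166683e-01 -4.02222298e-04 -3.87093524e-04] [ 0.09  0.89 -0.06  2.24  1.36  0.04 -1.18]
```

View pics/w5.png

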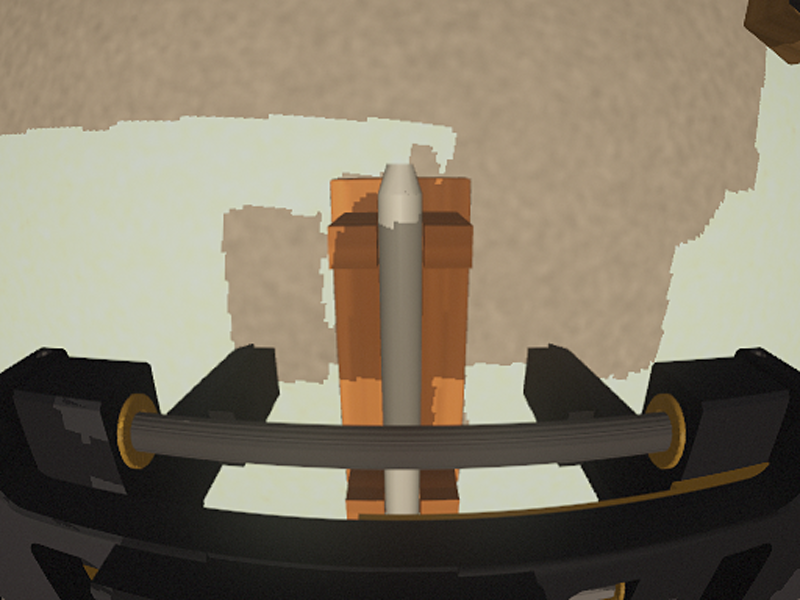

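The pin lies centred between the open fingers, with its nose at (399,163). I'll close on it.

Emit:
play_rows(
  rows=[
    [[0, 0, 0, 0, 0, 0], [0, 0, 0, 0, 0, 0], [0, 0, 0, 0, 0, 0], [0, 0, 0, 0, 0, 0], [0, 0, 0, 0, 0, 0], [0, 0, 0, 0, 0, 0], [0, 0, 0, 0, 0, 0], [0, 0, 0, 0, 0, 0], [0, 0, 0, 0, 0, 0], [0, 0, 0, 0, 0, 0]],
  ],
  claw=1,
  squeeze=50,
)

```text
clock: 5.07
tool_pos: [0.4371, -0.0692, 0.1947]
eef_rot: [0.662, 0.75, -0.001, -0.001]
contact_force: [0.6, -0.9, -0.1]
opening: 0.27
finger_force: 0.0
```

Emit:
play_rows(
  rows=[
    [[0, 0, 0, 0, 0, 0], [0, 0, 0, 0, 0, 0], [0, 0, 0, 0, 0, 0], [0, 0, 0, 0, 0, 0], [0, 0, 0, 0, 0, 0]],
  ],
)

```text
clock: 5.48
tool_pos: [0.4378, -0.0691, 0.1948]
eef_rot: [0.662, 0.75, -0.001, -0.0]
contact_force: [3.4, 0.1, 1.2]
opening: 0.112
finger_force: 48.9
```

Emit:
play_rows(
  rows=[
    [[0, 0, -0.01, 0, 0, 0], [0, 0, -0.03, 0, 0, 0], [0, 0, -0.06, 0, 0, 0], [0, 0, -0.1, 0, 0, 0], [0, 0, -0.14, 0, 0, 0], [0, 0, -0.14, 0, 0, 0], [0, 0, -0.14, 0, 0, 0], [0, 0, -0.14, 0, 0, 0]],
  ],
)

```text
clock: 6.15
tool_pos: [0.4368, -0.0695, 0.2639]
eef_rot: [0.662, 0.749, -0.002, -0.001]
contact_force: [-0.7, -0.1, -1.8]
opening: 0.111
finger_force: 49.2
```

```bash
python3 snap.py w6;python3 - <<'E'
from h import *
from plant import *
s=get_state();print(s['contact_force'],s['moment'],s['finger_force'])
# pin nose 20mm before the mouth -> grasp 90 mm before
y=1.3345;m=np.array([.5853,.0947]);g=m-.095*np.array([np.cos(y),np.sin(y)]);print(g,move(s,[*g,.12],y))
E
```

```text
6.15 [ 0.43675223 -0.06946532  0.26393494] [ 0.66202702  0.74947671 -0.00181455 -0.00126066] [ 0.34  0.77 -0.47  2.21  0.98  0.39 -0.82]
[ 0.38614917  0.05612848 -1.3702566 ] [ 0.08526082 -0.11418606  0.01169798] 49.15910325944424
[0.56306017 0.00233989] [0.111, 0.2683, -0.008, -0.0096, 0.0029, 0.7206]
```

View pics/w6.png

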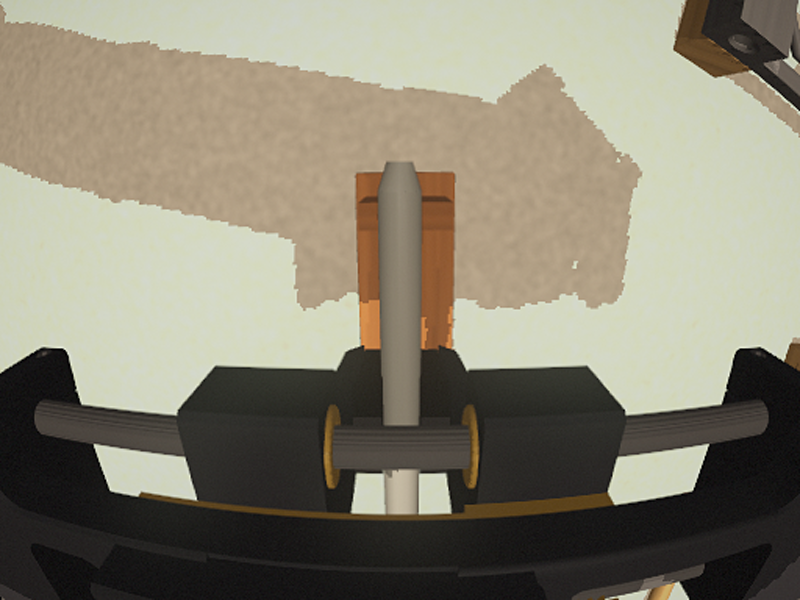

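The pin is held level and centred, with its nose at (399,161); the hole is at (742,42). I'll carry it to in front of the mouth.

Emit:
play_rows(
  rows=[
    [[0.02, 0.06, 0, 0, 0, 0.15], [0.05, 0.12, -0.01, -0.005, 0, 0.35], [0.08, 0.18, -0.01, -0.01, 0.003, 0.55], [0.1, 0.24, -0.01, -0.01, 0.003, 0.7], [0.111, 0.268, -0.01, -0.01, 0.003, 0.72], [0.111, 0.268, -0.01, -0.01, 0.003, 0.72], [0.111, 0.268, -0.01, -0.01, 0.003, 0.72], [0.111, 0.268, -0.01, -0.01, 0.003, 0.72]],
  ],
)

```text
clock: 6.87
tool_pos: [0.562, 0.0018, 0.2679]
eef_rot: [0.785, 0.619, -0.001, 0.0]
contact_force: [-0.1, -0.4, -1.0]
opening: 0.113
finger_force: 49.2
```

Run:
```python
from h import *
from plant import *
w=np.load("w6.npz");print("hole",onz(wray(w["K"],w["c2w"],np.array((742,42))*.64),.055))
s=get_state();print(s['clock'],s['contact_force'],s['tool_pos'])
y=1.3345;m=np.array([.5853,.0947]);g=m-.095*np.array([np.cos(y),np.sin(y)]);print(g,move(s,[*g,.055],y))
```

```text
hole [0.58373273 0.09481215 0.055     ]
6.8667 [-0.14257269 -0.39478243 -1.03568984] [0.5619924  0.00180946 0.26794406]
[0.56306017 0.00233989] [0.0018, 0.002, 0.1319, -0.0024, 0.0037, 0.0018]
```

Emit:
play_rows(
  rows=[
    [[0.002, 0.002, 0.03, -0.002, 0.004, 0.002], [0.002, 0.002, 0.07, -0.002, 0.004, 0.002], [0.002, 0.002, 0.11, -0.002, 0.004, 0.002], [0.002, 0.002, 0.132, -0.002, 0.004, 0.002], [0.002, 0.002, 0.132, -0.002, 0.004, 0.002], [0.002, 0.002, 0.132, -0.002, 0.004, 0.002], [0.002, 0.002, 0.132, -0.002, 0.004, 0.002]],
  ],
)

```text
clock: 7.45
tool_pos: [0.5649, 0.0031, 0.204]
eef_rot: [0.786, 0.619, 0.002, 0.0]
contact_force: [-0.5, -0.2, -1.7]
opening: 0.11
finger_force: 49.2
```

```bash
python3 snap.py w7;python3 - <<'E'
from h import *
from plant import *
s=get_state();print(s['clock'],s['contact_force'],s['tool_pos'])
y=1.3345;m=np.array([.5853,.0947]);g=m-.095*np.array([np.cos(y),np.sin(y)]);print(g,move(s,[*g,.055],y))
E
```

```text
7.45 [0.56485564 0.00314532 0.20399392] [7.85761377e-01 6.18524621e-01 2.47532286e-03 4.73698078e-04] [ 0.16  0.95 -0.42  1.87  0.78  0.49 -1.05]
7.5 [ 0.40911428  0.40783119 -0.89862584] [0.56507491 0.00321775 0.20427354]
[0.56306017 0.00233989] [-0.0027, -0.0035, 0.0045, 0.0091, -0.0073, -0.0017]
```

View pics/w7.png

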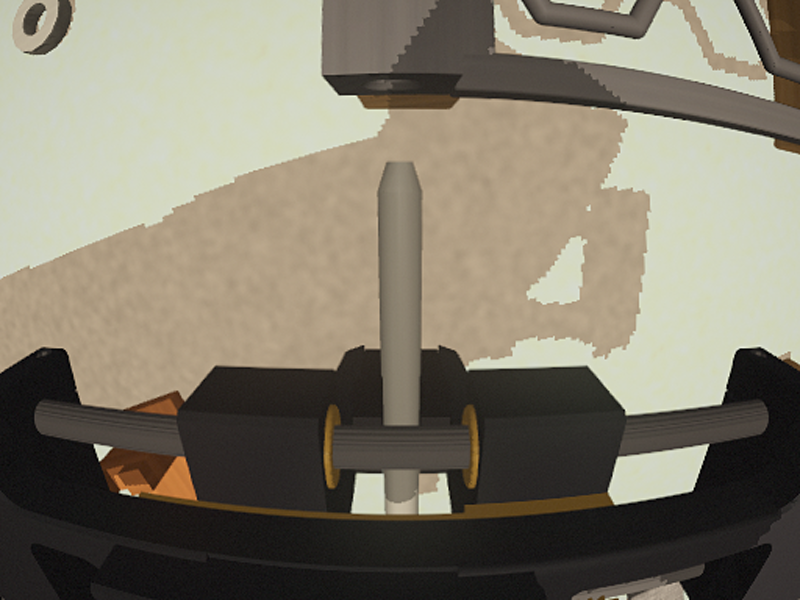

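Run:
```python
from h import *
w=np.load("w7.npz");K,C,T=w["K"],w["c2w"],w["T"]
px=w["px"];c=px[30:75,195:305]
cv2.imwrite("pics/crop2.png",cv2.resize(np.clip(255*(c/255.)**.45*1.1,0,255).astype(np.uint8),(770,315),interpolation=cv2.INTER_CUBIC))
for n,u,v,z in(("hole",392,84,.055),("TL",323,75,.072),("TR",462,74,.072),("nose",400,161,.055)):
    p=onz(wray(K,C,np.array((u,v))*.64),z);print(n,p,(np.linalg.inv(T)@np.append(p,1))[:3])
```

```text
hole [0.58504455 0.09450448 0.055     ] [ 0.09305257 -0.00239913  0.14929413]
TL [0.56915213 0.09799812 0.072     ] [ 0.09277244 -0.01860272  0.13223131]
TR [0.60145989 0.09031079 0.072     ] [0.09288738 0.01460658 0.1323581 ]
nose [0.58209853 0.07294655 0.055     ] [ 0.07140582 -0.00019976  0.14923098]
```

Emit:
play_rows(
  rows=[
    [[-0.003, -0.0035, 0.004, 0.009, -0.007, -0.002], [-0.003, -0.0035, 0.004, 0.009, -0.007, -0.002], [-0.003, -0.0035, 0.004, 0.009, -0.007, -0.002]],
  ],
)

```text
clock: 7.75
tool_pos: [0.5627, 0.002, 0.2017]
eef_rot: [0.785, 0.619, -0.0, -0.0]
contact_force: [-0.1, -0.3, -2.5]
opening: 0.11
finger_force: 49.2
```

View pics/crop2.png

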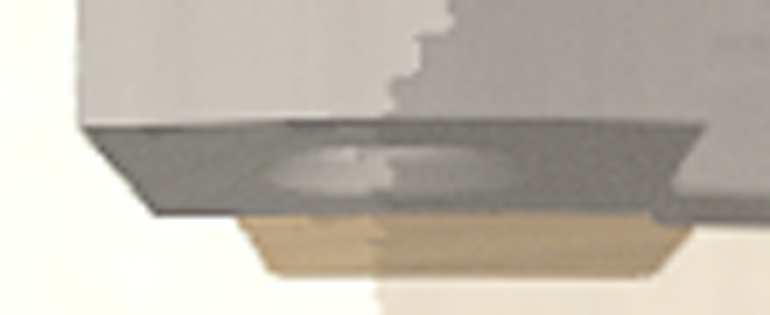

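Run:
```python
from h import *
from plant import *
s=get_state();print(s['clock'],s['contact_force'],s['tool_pos'])
y=1.3345;m=np.array([.5853,.0947]);g=m-.095*np.array([np.cos(y),np.sin(y)]);print(g,move(s,[*g,.055],y))
```

```text
7.75 [-0.07982069 -0.338927   -2.47611142] [0.56274072 0.00203403 0.20166384]
[0.56306017 0.00233989] [0.0007, 0.0005, -0.0007, -0.0019, 0.001, 0.0003]
```

Emit:
play_rows(
  rows=[
    [[0.02, 0, 0, 0, 0, 0], [0.036, 0, 0, 0, 0, 0], [0.04, 0, 0, 0, 0, 0], [0.044, 0, 0, 0, 0, 0], [0.048, 0, 0, 0, 0, 0], [0.052, 0, 0, 0, 0, 0], [0.056, 0, 0, 0, 0, 0], [0.06, 0, 0, 0, 0, 0], [0.06, 0, 0, 0, 0, 0]],
  ],
)

```text
clock: 8.5
tool_pos: [0.5699, 0.0319, 0.2013]
eef_rot: [0.785, 0.619, -0.0, -0.001]
contact_force: [0.7, -0.8, -2.8]
opening: 0.109
finger_force: 49.2
```

```bash
cat > st.py <<'E'
import sys
from h import *
from plant import *
s=get_state();y=1.3345;m=np.array([.5853,.0947,0]);u=np.array([np.cos(y),np.sin(y),0]);v=np.array([-u[1],u[0],0])
f=s['contact_force'];T=tf(s);g=s['tool_pos']+T[:3,2]*.147;d=g-m
print(s['clock'],"F axial %.2f lat %.2f z %.2f"%(f@u,f@v,f[2]),"grasp in mouth mm",(1e3*np.array([d@u,d@v,d[2]])).round(2),"tool",(T[:3,0]@v).round(4),T[:3,0][2].round(4),s['finger_force'],s['opening'],s['q'][5].round(2))
if len(sys.argv)>1: print(move(s,m+u*float(sys.argv[1])+v*float(sys.argv[2])+[0,0,float(sys.argv[3])],y))
E
python3 st.py
```

```text
8.5 F axial -0.66 lat -0.83 z -2.83 grasp in mouth mm [-64.67   0.46  54.29] tool 0.0007 0.0002 49.16006952524185 0.10918588070338618 0.51
```

Emit:
play_rows(
  rows=[
    [[0.006, 0, 0, 0, 0, 0], [0.012, 0, 0, 0, 0, 0], [0.018, 0, 0, 0, 0, 0], [0.024, 0, 0, 0, 0, 0], [0.03, 0, 0, 0, 0, 0], [0.036, 0, 0, 0, 0, 0], [0.042, 0, 0, 0, 0, 0], [0.042, 0, 0, 0, 0, 0]],
  ],
)

```text
clock: 9.17
tool_pos: [0.5749, 0.0528, 0.2014]
eef_rot: [0.785, 0.619, 0.0, -0.001]
contact_force: [1.0, 0.9, -2.9]
opening: 0.11
finger_force: 49.2
```

```bash
python3 st.py
```

```text
9.1667 F axial 1.13 lat -0.77 z -2.86 grasp in mouth mm [-43.07   0.39  54.36] tool 0.0012 0.0007 49.154345244169235 0.1100217986072368 0.52
```

Emit:
play_rows(
  rows=[
    [[0.006, 0, 0, 0, 0, 0], [0.012, 0, 0, 0, 0, 0], [0.018, 0, 0, 0, 0, 0], [0.024, 0, 0, 0, 0, 0], [0.03, 0, 0, 0, 0, 0], [0.036, 0, 0, 0, 0, 0], [0.042, 0, 0, 0, 0, 0], [0.048, 0, 0, 0, 0, 0], [0.054, 0, 0, 0, 0, 0], [0.054, 0, 0, 0, 0, 0], [0.054, 0, 0, 0, 0, 0]],
  ],
)

```text
clock: 10.08
tool_pos: [0.5811, 0.0785, 0.2013]
eef_rot: [0.785, 0.619, -0.0, -0.001]
contact_force: [1.1, 0.8, -0.9]
opening: 0.115
finger_force: 49.1
```

```bash
python3 st.py
```

```text
10.0833 F axial 1.07 lat -0.88 z -0.89 grasp in mouth mm [-16.63   0.43  54.31] tool 0.0008 0.0004 49.115497916936874 0.11473022345217407 0.54
```

Emit:
play_rows(
  rows=[
    [[0, 0, 0, 0, 0, 0], [0, 0, 0, 0, 0, 0], [0, 0, 0, 0, 0, 0], [0, 0, 0, 0, 0, 0], [0, 0, 0, 0, 0, 0], [0, 0, 0, 0, 0, 0], [0, 0, 0, 0, 0, 0], [0, 0, 0, 0, 0, 0], [0, 0, 0, 0, 0, 0], [0, 0, 0, 0, 0, 0]],
  ],
  claw=0.4,
)

```text
clock: 10.92
tool_pos: [0.581, 0.078, 0.2012]
eef_rot: [0.785, 0.619, -0.001, -0.0]
contact_force: [-0.4, -0.2, 0.1]
opening: 0.602
finger_force: 0.0
```

```bash
python3 st.py -0.100 0 0.054; python3 snap.py w8
```

```text
10.9167 F axial -0.33 lat 0.37 z 0.06 grasp in mouth mm [-17.28   0.46  54.23] tool 0.0003 -0.0004 0.0 0.6016910603463299 0.54
[-0.1656, 0.0005, 0.0005, -0.0027, 0.0009, 0.0006]
10.9167 [0.58101191 0.07802921 0.20123406] [ 7.85435023e-01  6.18943715e-01 -5.90468120e-04 -3.91906696e-04] [ 0.03  0.97 -0.43  1.8   0.73  0.54 -1.12]
```

View pics/w8.png

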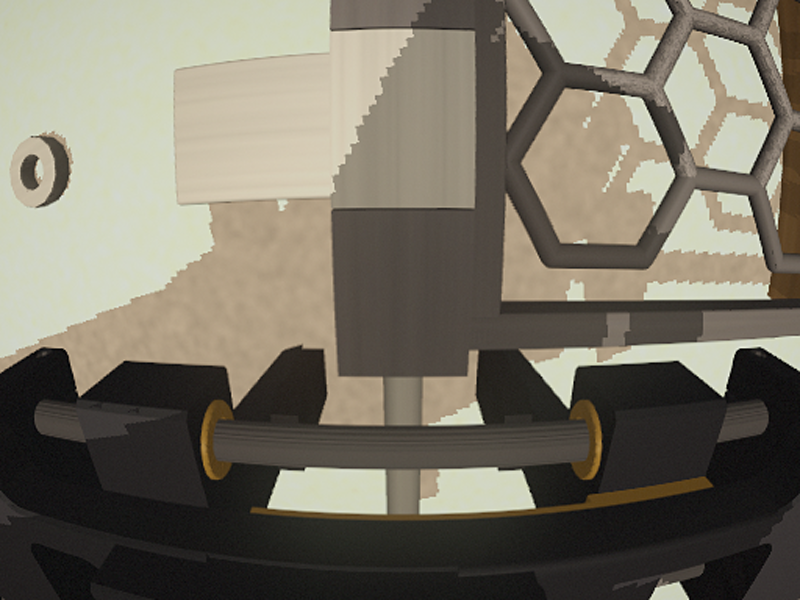

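The pin is released and stands in the bore in line with it. I'll back the open fingers along it to the knob and grip there.

Emit:
play_rows(
  rows=[
    [[-0.03, 0, 0.002, 0, 0, 0], [-0.07, 0, 0.003, 0, 0, 0], [-0.11, 0, 0.003, 0, 0, 0], [-0.14, 0, 0.003, 0, 0, 0], [-0.16, 0, 0.003, 0, 0, 0], [-0.166, 0, 0.003, -0.002, 0, 0], [-0.166, 0, 0.003, -0.002, 0, 0], [-0.166, 0, 0.003, -0.002, 0, 0], [-0.166, 0, 0.003, -0.002, 0, 0]],
  ],
)

```text
clock: 11.72
tool_pos: [0.5619, -0.0012, 0.1999]
eef_rot: [0.785, 0.62, 0.001, -0.0]
contact_force: [-0.3, 0.5, -0.1]
opening: 0.598
finger_force: 0.0
```

```bash
python3 st.py -0.100 0 0.053; python3 snap.py w9
python3 - <<'E'
# pin columns: shank between mouth and gripper rod; knob front face row along centre column
from h import *
w=np.load("w9.npz");p=w["px"].astype(int)
for v in range(60,270,10):
    r=p[v];print(v,[tuple(r[u]) for u in(236,248,256,264,276)])
E
```

```text
11.7167 F axial 0.37 lat 0.43 z -0.09 grasp in mouth mm [-98.52   0.28  52.94] tool 0.002 0.0014 0.0 0.5977772394774249 0.48
[-0.0026, 0.0006, -0.0001, 0.0001, -0.0027, 0.004]
11.7167 [ 0.56190396 -0.00121084  0.19994476] [ 7.84912327e-01  6.19606466e-01  5.58873698e-04 -3.92650487e-04] [ 0.16  0.95 -0.41  1.88  0.78  0.48 -1.05]
60 [(np.int64(191), np.int64(217), np.int64(212)), (np.int64(97), np.int64(114), np.int64(120)), (np.int64(117), np.int64(136), np.int64(144)), (np.int64(108), np.int64(124), np.int64(133)), (np.int64(116), np.int64(143), np.int64(163))]
70 [(np.int64(192), np.int64(216), np.int64(212)), (np.int64(96), np.int64(113), np.int64(121)), (np.int64(120), np.int64(136), np.int64(146)), (np.int64(108), np.int64(124), np.int64(133)), (np.int64(131), np.int64(157), np.int64(175))]
80 [(np.int64(194), np.int64(216), np.int64(212)), (np.int64(98), np.int64(115), np.int64(122)), (np.int64(120), np.int64(137), np.int64(145)), (np.int64(108), np.int64(125), np.int64(134)), (np.int64(129), np.int64(155), np.int64(173))]
90 [(np.int64(130), np.int64(156), np.int64(174)), (np
[... 3533 characters left out ...]
p.int64(86), np.int64(101), np.int64(108)), (np.int64(83), np.int64(97), np.int64(105)), (np.int64(78), np.int64(91), np.int64(99)), (np.int64(81), np.int64(95), np.int64(102)), (np.int64(100), np.int64(116), np.int64(124))]
250 [(np.int64(88), np.int64(101), np.int64(109)), (np.int64(107), np.int64(123), np.int64(133)), (np.int64(114), np.int64(133), np.int64(141)), (np.int64(113), np.int64(131), np.int64(139)), (np.int64(99), np.int64(115), np.int64(122))]
260 [(np.int64(86), np.int64(100), np.int64(107)), (np.int64(109), np.int64(126), np.int64(135)), (np.int64(113), np.int64(132), np.int64(140)), (np.int64(111), np.int64(129), np.int64(139)), (np.int64(97), np.int64(113), np.int64(121))]
```

Run:
```python
from h import *
w=np.load("w9.npz");p=w["px"].astype(int);K,C,T=w["K"],w["c2w"],w["T"]
print([(v,int(p[v,256].sum())) for v in range(230,252)]);print([(v,int(p[v,240].sum())) for v in range(218,232)])
for u,v,z in((256,243,.0645),(256,245,.0645),(240,225,.0425),(240,227,.0425)):
    q=onz(wray(K,C,(u,v)),z);print(u,v,(np.linalg.inv(T)@np.append(q,1))[:3])
```

```text
[(230, 378), (231, 387), (232, 384), (233, 381), (234, 384), (235, 375), (236, 276), (237, 259), (238, 265), (239, 265), (240, 268), (241, 300), (242, 378), (243, 417), (244, 390), (245, 384), (246, 385), (247, 382), (248, 384), (249, 382), (250, 388), (251, 383)]
[(218, 456), (219, 463), (220, 467), (221, 472), (222, 478), (223, 494), (224, 352), (225, 247), (226, 255), (227, 256), (228, 256), (229, 254), (230, 251), (231, 253)]
256 243 [ 0.01283599 -0.00014721  0.13546239]
256 245 [ 0.01186476 -0.00014695  0.13546106]
240 225 [ 0.01193261 -0.00820261  0.15746056]
240 227 [ 0.01083814 -0.00822304  0.15745907]
```

Emit:
play_rows(
  rows=[
    [[-0.002, 0, 0, 0, -0.002, 0.003], [-0.002, 0, 0, 0, -0.002, 0.003], [-0.002, 0, 0, 0, -0.002, 0.003], [-0.002, 0, 0, 0, -0.002, 0.003], [-0.002, 0, 0, 0, -0.002, 0.003], [-0.002, 0, 0, 0, -0.002, 0.003], [-0.002, 0, 0, 0, -0.002, 0.003], [-0.002, 0, 0, 0, -0.002, 0.003], [-0.002, 0, 0, 0, -0.002, 0.003], [-0.002, 0, 0, 0, -0.002, 0.003]],
  ],
  claw=1,
  squeeze=40,
)

```text
clock: 12.6
tool_pos: [0.5614, -0.0035, 0.1998]
eef_rot: [0.786, 0.618, -0.001, 0.0]
contact_force: [-0.3, 1.1, 0.2]
opening: 0.259
finger_force: 40.0
```

```bash
python3 st.py -0.0995 0 0.0545
```

```text
12.6 F axial 1.05 lat 0.51 z 0.18 grasp in mouth mm [-101.2     0.29   52.78] tool -0.001 -0.0011 40.014993622899055 0.2586517225248161 0.48
[0.0031, 0.0005, -0.0034, -0.0005, 0.0021, -0.002]
```

Emit:
play_rows(
  rows=[
    [[0.002, 0, -0.001, 0, -0.01, 0], [0.004, 0, -0.002, 0, -0.02, 0], [0.006, 0, -0.003, 0, -0.03, 0], [0.008, 0, -0.004, 0, -0.04, 0], [0.01, 0, -0.005, 0, -0.05, 0], [0.01, 0, -0.005, 0, -0.05, 0], [0.01, 0, -0.005, 0, -0.05, 0]],
  ],
)

```text
clock: 13.18
tool_pos: [0.5626, 0.0015, 0.2023]
eef_rot: [0.786, 0.618, -0.01, 0.008]
contact_force: [-0.0, -0.9, -0.6]
opening: 0.26
finger_force: 40.0
```

```bash
python3 st.py; python3 -c "
from plant import *
print(get_state()['moment'])"
```

```text
13.1833 F axial -0.88 lat -0.20 z -0.56 grasp in mouth mm [-99.77   0.29  55.37] tool -0.0008 -0.0262 40.01338340342045 0.2600981230840872 0.5
[-0.06925938 -0.11945895 -0.07865503]
```

Emit:
play_rows(
  rows=[
    [[0.005, 0, 0, 0, 0, 0], [0.01, 0, 0, 0, 0, 0], [0.015, 0, -0.0004, 0, 0, 0], [0.02, 0, -0.0005, 0, 0, 0], [0.024, 0, -0.0006, 0, 0, 0], [0.028, 0, -0.0007, 0, 0, 0], [0.032, 0, -0.0008, 0, 0, 0], [0.032, 0, -0.0008, 0, 0, 0]],
  ],
)

```text
clock: 13.85
tool_pos: [0.5665, 0.0174, 0.2023]
eef_rot: [0.786, 0.619, -0.01, 0.008]
contact_force: [-0.6, -0.2, 0.4]
opening: 0.261
finger_force: 40.0
```

```bash
python3 st.py
```

```text
13.85 F axial -0.31 lat 0.58 z 0.43 grasp in mouth mm [-83.28   0.22  55.36] tool -0.0006 -0.0256 40.013190284371376 0.2614124445518484 0.51
```

Emit:
play_rows(
  rows=[
    [[0.003, 0, 0, 0, 0, 0], [0.006, 0, 0, 0, 0, 0], [0.009, 0, -0.0002, 0, 0, 0], [0.012, 0, -0.0003, 0, 0, 0], [0.015, 0, -0.0004, 0, 0, 0], [0.018, 0, -0.0005, 0, 0, 0], [0.021, 0, -0.0006, 0, 0, 0], [0.024, 0, -0.0006, 0, 0, 0], [0.027, 0, -0.0007, 0, 0, 0], [0.027, 0, -0.0007, 0, 0, 0]],
  ],
)

```text
clock: 14.68
tool_pos: [0.5697, 0.0305, 0.2024]
eef_rot: [0.786, 0.618, -0.01, 0.008]
contact_force: [-1.4, -3.0, 3.2]
opening: 0.258
finger_force: 40.0
```

```bash
python3 st.py
```

```text
14.6833 F axial -3.27 lat 0.62 z 3.15 grasp in mouth mm [-69.79   0.14  55.44] tool -0.0007 -0.0255 40.01980908215046 0.2578906786392451 0.52
```

Emit:
play_rows(
  rows=[
    [[0.003, 0, -0.0005, 0, 0, 0], [0.006, 0, -0.001, 0, 0, 0], [0.009, 0, -0.0014, 0, 0, 0], [0.012, 0, -0.0015, 0, 0, 0], [0.015, 0, -0.0016, 0, 0, 0], [0.018, 0, -0.0017, 0, 0, 0], [0.021, 0, -0.0018, 0, 0, 0], [0.024, 0, -0.0018, 0, 0, 0], [0.027, 0, -0.0019, 0, 0, 0], [0.03, 0, -0.002, 0, 0, 0], [0.03, 0, -0.002, 0, 0, 0]],
  ],
)

```text
clock: 15.6
tool_pos: [0.5732, 0.0451, 0.2029]
eef_rot: [0.786, 0.619, -0.01, 0.008]
contact_force: [0.9, -2.8, 3.4]
opening: 0.257
finger_force: 40.0
```

```bash
python3 st.py
```

```text
15.6 F axial -2.49 lat -1.57 z 3.42 grasp in mouth mm [-54.75   0.17  55.99] tool -0.0007 -0.0254 40.024171471595764 0.2569984237429199 0.53
```

Emit:
play_rows(
  rows=[
    [[0.002, 0, 0, 0, 0.01, 0], [0.004, 0, -0.0001, 0, 0.02, 0], [0.006, 0, -0.0002, 0, 0.02, 0], [0.009, 0, -0.0002, 0, 0.02, 0], [0.012, 0, -0.0003, 0, 0.02, 0], [0.012, 0, -0.0003, 0, 0.02, 0]],
  ],
)

```text
clock: 16.1
tool_pos: [0.5744, 0.05, 0.2029]
eef_rot: [0.786, 0.618, -0.007, 0.005]
contact_force: [0.2, -5.3, 2.9]
opening: 0.257
finger_force: 40.0
```

```bash
python3 st.py
```

```text
16.1 F axial -5.09 lat -1.41 z 2.95 grasp in mouth mm [-48.51   0.17  55.92] tool -0.0015 -0.0173 40.0221399217844 0.25698381472863424 0.53
```

Emit:
play_rows(
  rows=[
    [[0.002, 0, 0, 0, 0, 0], [0.004, 0, 0, 0, 0, 0], [0.006, 0, -0.0001, 0, 0, 0], [0.008, 0, -0.0001, 0, 0, 0], [0.01, 0, -0.0002, 0, 0, 0], [0.01, 0, -0.0002, 0, 0, 0]],
  ],
)

```text
clock: 16.6
tool_pos: [0.5755, 0.0545, 0.203]
eef_rot: [0.786, 0.618, -0.007, 0.005]
contact_force: [-1.0, -5.3, 4.3]
opening: 0.255
finger_force: 40.0
```

```bash
python3 st.py
```

```text
16.6 F axial -5.39 lat -0.27 z 4.26 grasp in mouth mm [-43.97   0.14  55.99] tool -0.0017 -0.018 40.018732845783234 0.2553838286764109 0.54
```

Emit:
play_rows(
  rows=[
    [[0, 0, -0.001, 0, 0, 0], [0, 0, -0.0016, 0, 0, 0], [0, 0, -0.0016, 0, 0, 0]],
  ],
)

```text
clock: 16.85
tool_pos: [0.5757, 0.0556, 0.2036]
eef_rot: [0.786, 0.618, -0.006, 0.005]
contact_force: [0.5, -4.0, 1.4]
opening: 0.26
finger_force: 40.0
```

```bash
python3 st.py
```

```text
16.85 F axial -3.82 lat -1.39 z 1.43 grasp in mouth mm [-42.5    0.23  56.66] tool -0.001 -0.0154 40.02377897500992 0.25962366570149664 0.54
```

Emit:
play_rows(
  rows=[
    [[0.002, 0, -0.0003, 0, 0, 0], [0.004, 0, -0.0006, 0, 0, 0], [0.006, 0, -0.0008, 0, 0, 0], [0.008, 0, -0.0009, 0, 0, 0], [0.01, 0, -0.001, 0, 0, 0], [0.01, 0, -0.001, 0, 0, 0]],
  ],
)

```text
clock: 17.35
tool_pos: [0.5768, 0.0608, 0.204]
eef_rot: [0.786, 0.619, -0.006, 0.005]
contact_force: [0.6, -2.5, -0.7]
opening: 0.261
finger_force: 40.0
```

```bash
python3 st.py
```

```text
17.35 F axial -2.32 lat -1.13 z -0.75 grasp in mouth mm [-37.16   0.36  57.  ] tool -0.0005 -0.0153 40.01625560224056 0.26061286237138026 0.54
```

Emit:
play_rows(
  rows=[
    [[0.001, 0, 0, 0, 0, 0], [0.002, 0, 0, 0, 0, 0], [0.003, 0, 0, 0, 0, 0], [0.003, 0, 0, 0, 0, 0]],
  ],
)

```text
clock: 17.68
tool_pos: [0.5771, 0.0617, 0.204]
eef_rot: [0.786, 0.618, -0.007, 0.005]
contact_force: [0.1, -0.6, -0.9]
opening: 0.253
finger_force: 40.0
```

```bash
python3 st.py
```

```text
17.6833 F axial -0.61 lat -0.23 z -0.92 grasp in mouth mm [-36.35   0.36  56.99] tool -0.001 -0.0162 40.014478862285614 0.25349483084411034 0.54
```

Emit:
play_rows(
  rows=[
    [[0.001, 0, 0, 0, 0, 0], [0.002, 0, 0, 0, 0, 0], [0.003, 0, 0, 0, 0, 0], [0.003, 0, 0, 0, 0, 0]],
  ],
)

```text
clock: 18.02
tool_pos: [0.5775, 0.0633, 0.204]
eef_rot: [0.786, 0.618, -0.006, 0.005]
contact_force: [-0.7, -1.6, -2.5]
opening: 0.261
finger_force: 40.0
```

Emit:
play_rows(
  rows=[
    [[0.001, 0, 0, 0, 0, 0], [0.002, 0, 0, 0, 0, 0], [0.003, 0, 0, 0, 0, 0], [0.003, 0, 0, 0, 0, 0]],
  ],
)

```text
clock: 18.35
tool_pos: [0.5778, 0.0646, 0.204]
eef_rot: [0.786, 0.618, -0.007, 0.005]
contact_force: [-1.1, -1.9, -0.8]
opening: 0.259
finger_force: 40.0
```

Emit:
play_rows(
  rows=[
    [[0.001, 0, 0, 0, 0, 0], [0.002, 0, 0, 0, 0, 0], [0.003, 0, 0, 0, 0, 0], [0.003, 0, 0, 0, 0, 0]],
  ],
)

```text
clock: 18.68
tool_pos: [0.5782, 0.0661, 0.204]
eef_rot: [0.786, 0.618, -0.006, 0.005]
contact_force: [-0.3, -2.0, -0.8]
opening: 0.257
finger_force: 40.0
```

Emit:
play_rows(
  rows=[
    [[0.001, 0, 0, 0, 0, 0], [0.002, 0, 0, 0, 0, 0], [0.003, 0, 0, 0, 0, 0], [0.003, 0, 0, 0, 0, 0]],
  ],
)

```text
clock: 19.02
tool_pos: [0.5786, 0.0676, 0.2039]
eef_rot: [0.786, 0.618, -0.006, 0.005]
contact_force: [-0.4, -1.8, -1.4]
opening: 0.26
finger_force: 40.0
```

Emit:
play_rows(
  rows=[
    [[0.001, 0, 0, 0, 0, 0], [0.002, 0, 0, 0, 0, 0], [0.003, 0, 0, 0, 0, 0], [0.003, 0, 0, 0, 0, 0]],
  ],
)

```text
clock: 19.35
tool_pos: [0.5789, 0.069, 0.2039]
eef_rot: [0.786, 0.618, -0.006, 0.005]
contact_force: [-0.8, -2.8, -1.1]
opening: 0.261
finger_force: 40.0
```

Emit:
play_rows(
  rows=[
    [[0.001, 0, 0, 0, 0, 0], [0.002, 0, 0, 0, 0, 0], [0.003, 0, 0, 0, 0, 0], [0.003, 0, 0, 0, 0, 0]],
  ],
)

```text
clock: 19.68
tool_pos: [0.5791, 0.0696, 0.2039]
eef_rot: [0.786, 0.618, -0.007, 0.005]
contact_force: [-1.0, -3.9, 1.4]
opening: 0.262
finger_force: 40.0
```

Emit:
play_rows(
  rows=[
    [[0.0005, 0, -0.0003, 0, 0, 0], [0.001, 0, -0.0005, 0, 0, 0], [0.0015, 0, -0.0006, 0, 0, 0], [0.0015, 0, -0.0006, 0, 0, 0]],
  ],
)

```text
clock: 20.02
tool_pos: [0.5792, 0.0699, 0.2039]
eef_rot: [0.786, 0.618, -0.008, 0.005]
contact_force: [-1.2, -5.1, 0.3]
opening: 0.258
finger_force: 40.0
```

```bash
python3 st.py
```

```text
20.0167 F axial -5.24 lat -0.05 z 0.28 grasp in mouth mm [-28.28   0.24  56.95] tool -0.002 -0.0188 40.01634567975998 0.25807221433097827 0.55
```

Emit:
play_rows(
  rows=[
    [[0.0005, 0, 0, 0, 0, 0], [0.001, 0, 0, 0, 0, 0], [0.0015, 0, 0, 0, 0, 0], [0.0015, 0, 0, 0, 0, 0]],
  ],
)

```text
clock: 20.35
tool_pos: [0.5793, 0.0701, 0.2039]
eef_rot: [0.786, 0.618, -0.008, 0.006]
contact_force: [-1.3, -6.6, 0.4]
opening: 0.258
finger_force: 40.0
```

```bash
python3 st.py
```

```text
20.35 F axial -6.68 lat -0.25 z 0.43 grasp in mouth mm [-28.21   0.22  56.95] tool -0.0023 -0.02 40.01828670501709 0.2575475821617478 0.55
```

Emit:
play_rows(
  rows=[
    [[0.001, 0, 0, 0, 0, 0], [0.002, 0, 0, 0, 0, 0], [0.003, 0, 0, 0, 0, 0], [0.004, 0, 0, 0, 0, 0], [0.004, 0, 0, 0, 0, 0]],
  ],
)

```text
clock: 20.77
tool_pos: [0.5796, 0.0708, 0.2038]
eef_rot: [0.787, 0.617, -0.01, 0.007]
contact_force: [-2.8, -8.3, 2.9]
opening: 0.26
finger_force: 40.0
```

```bash
python3 st.py
```

```text
20.7667 F axial -8.72 lat 0.78 z 2.88 grasp in mouth mm [-27.98   0.21  56.88] tool -0.0033 -0.023 40.02842590212822 0.25966562070340743 0.56
```

Emit:
play_rows(
  rows=[
    [[0, 0, -0.0003, 0, 0.006, 0], [0, 0, -0.0006, 0, 0.012, 0], [0.0005, 0, -0.0008, 0, 0.018, 0], [0.001, 0, -0.001, 0, 0.02, 0], [0.001, 0, -0.001, 0, 0.02, 0]],
  ],
)

```text
clock: 21.18
tool_pos: [0.5794, 0.07, 0.2039]
eef_rot: [0.787, 0.617, -0.007, 0.004]
contact_force: [-2.1, -11.1, 0.6]
opening: 0.259
finger_force: 40.0
```

```bash
python3 st.py
```

```text
21.1833 F axial -11.32 lat -0.53 z 0.64 grasp in mouth mm [-27.72   0.3   56.93] tool -0.0043 -0.0157 40.02610355615616 0.2590094319224509 0.55
```

Emit:
play_rows(
  rows=[
    [[0.0005, 0, 0, 0, 0.005, 0], [0.001, 0, -0.0002, 0, 0.01, 0], [0.0015, 0, -0.0003, 0, 0.015, 0], [0.002, 0, -0.0004, 0, 0.02, 0], [0.0025, 0, -0.0004, 0, 0.02, 0], [0.0025, 0, -0.0004, 0, 0.02, 0], [0.0025, 0, -0.0004, 0, 0.02, 0]],
  ],
)

```text
clock: 21.77
tool_pos: [0.5793, 0.0694, 0.2039]
eef_rot: [0.787, 0.617, -0.005, 0.002]
contact_force: [-3.6, -15.0, 1.5]
opening: 0.259
finger_force: 40.0
```

```bash
python3 st.py
```

```text
21.7667 F axial -15.42 lat -0.04 z 1.52 grasp in mouth mm [-27.45   0.31  56.89] tool -0.0055 -0.0099 40.03533683717251 0.259247661366862 0.55
```

Emit:
play_rows(
  rows=[
    [[0, 0, 0, 0, 0, 0], [0, 0, 0, 0, 0, 0], [0, 0, 0, 0, 0, 0], [0, 0, 0, 0, 0, 0], [0, 0, 0, 0, 0, 0], [0, 0, 0, 0, 0, 0], [0, 0, 0, 0, 0, 0], [0, 0, 0, 0, 0, 0], [0, 0, 0, 0, 0, 0], [0, 0, 0, 0, 0, 0], [0, 0, 0, 0, 0, 0], [0, 0, 0, 0, 0, 0], [0, 0, 0, 0, 0, 0], [0, 0, 0, 0, 0, 0]],
  ],
)

```text
clock: 22.93
tool_pos: [0.5793, 0.0694, 0.2039]
eef_rot: [0.787, 0.617, -0.005, 0.002]
contact_force: [-3.3, -13.7, 1.9]
opening: 0.253
finger_force: 40.0
```

```bash
python3 st.py
```

```text
22.9333 F axial -14.06 lat 0.04 z 1.87 grasp in mouth mm [-27.46   0.31  56.89] tool -0.0055 -0.0099 40.03526262938976 0.2533579486310473 0.55
```

Emit:
play_rows(
  rows=[
    [[0.0005, 0, -0.0002, 0, 0.002, 0], [0.001, 0, -0.0004, 0, 0.004, 0], [0.001, 0, -0.0004, 0, 0.008, 0], [0.001, 0, -0.0004, 0, 0.008, 0], [0.001, 0, -0.0004, 0, 0.008, 0], [0.001, 0, -0.0004, 0, 0.008, 0], [0.001, 0, -0.0004, 0, 0.008, 0], [0.001, 0, -0.0004, 0, 0.008, 0], [0.001, 0, -0.0004, 0, 0.008, 0], [0.001, 0, -0.0004, 0, 0.008, 0], [0.001, 0, -0.0004, 0, 0.008, 0], [0.001, 0, -0.0004, 0, 0.008, 0], [0.001, 0, -0.0004, 0, 0.008, 0], [0.001, 0, -0.0004, 0, 0.008, 0]],
  ],
)

```text
clock: 24.1
tool_pos: [0.5793, 0.0692, 0.2039]
eef_rot: [0.787, 0.616, -0.004, 0.001]
contact_force: [-3.3, -15.2, 1.6]
opening: 0.259
finger_force: 40.0
```

```bash
python3 st.py
```

```text
24.1 F axial -15.51 lat -0.38 z 1.64 grasp in mouth mm [-27.27   0.32  56.9 ] tool -0.006 -0.0074 40.035710111260414 0.25876052165037855 0.55
```

Emit:
play_rows(
  rows=[
    [[-0.001, 0, 0, 0, -0.01, 0], [-0.002, 0, 0, 0, -0.02, 0], [-0.003, 0, 0, 0, -0.03, 0], [-0.004, 0, 0, 0, -0.03, 0], [-0.004, 0, 0, 0, -0.03, 0], [-0.004, 0, 0, 0, -0.03, 0]],
  ],
)

```text
clock: 24.6
tool_pos: [0.5793, 0.0702, 0.2041]
eef_rot: [0.787, 0.617, -0.007, 0.004]
contact_force: [-2.5, -10.5, -1.1]
opening: 0.253
finger_force: 40.0
```

```bash
python3 st.py
```

```text
24.6 F axial -10.82 lat -0.01 z -1.13 grasp in mouth mm [-27.52   0.49  57.08] tool -0.004 -0.0157 40.01533158123493 0.2530087167893327 0.55
```

Still pressing with about 11 N. I'll back off some more.

Emit:
play_rows(
  rows=[
    [[-0.002, 0, 0, 0, -0.006, 0], [-0.004, 0, 0.0003, 0, -0.012, 0], [-0.006, 0, 0.0004, 0, -0.014, 0], [-0.006, 0, 0.0004, 0, -0.014, 0], [-0.006, 0, 0.0004, 0, -0.014, 0]],
  ],
)

```text
clock: 25.02
tool_pos: [0.579, 0.0699, 0.2043]
eef_rot: [0.786, 0.618, -0.007, 0.005]
contact_force: [-0.6, -5.1, -2.1]
opening: 0.26
finger_force: 40.0
```

```bash
python3 st.py
```

```text
25.0167 F axial -5.09 lat -0.57 z -2.10 grasp in mouth mm [-28.07   0.52  57.35] tool -0.0022 -0.017 40.01016095280647 0.2603471725835886 0.55
```

Emit:
play_rows(
  rows=[
    [[0, 0, 0, 0, 0, 0], [0, 0, 0, 0, 0, 0], [0, 0, 0, 0, 0, 0], [0, 0, 0, 0, 0, 0], [0, 0, 0, 0, 0, 0], [0, 0, 0, 0, 0, 0], [0, 0, 0, 0, 0, 0], [0, 0, 0, 0, 0, 0], [0, 0, 0, 0, 0, 0]],
  ],
  claw=0.4,
)

```text
clock: 25.77
tool_pos: [0.5795, 0.0711, 0.2048]
eef_rot: [0.786, 0.618, -0.006, 0.004]
contact_force: [-0.9, -0.5, 0.4]
opening: 0.598
finger_force: 0.0
```

```bash
python3 st.py; python3 snap.py w10
python3 - <<'E'
from h import *
w=np.load("w10.npz");p=w["px"].astype(int);K,C,T=w["K"],w["c2w"],w["T"]
print([(v,int(p[v,256].sum())) for v in range(218,256)])
E
```

```text
25.7667 F axial -0.72 lat 0.79 z 0.38 grasp in mouth mm [-26.42   0.19  57.85] tool -0.0012 -0.0142 0.0 0.597525955507485 0.55
25.7667 [0.57946866 0.07107922 0.20483152] [ 0.78588041  0.61833752 -0.00568633  0.00428438] [ 0.04  0.96 -0.43  1.81  0.74  0.55 -1.11]
[(218, 381), (219, 381), (220, 383), (221, 379), (222, 378), (223, 375), (224, 380), (225, 379), (226, 376), (227, 376), (228, 377), (229, 379), (230, 377), (231, 382), (232, 378), (233, 342), (234, 240), (235, 253), (236, 255), (237, 250), (238, 259), (239, 342), (240, 429), (241, 403), (242, 389), (243, 391), (244, 387), (245, 384), (246, 392), (247, 385), (248, 391), (249, 391), (250, 385), (251, 388), (252, 394), (253, 389), (254, 382), (255, 390)]
```

Emit:
play_rows(
  rows=[
    [[-0.002, 0, -0.04, 0, 0.02, 0], [-0.004, 0, -0.1, 0, 0.03, 0], [-0.004, 0, -0.18, 0, 0.03, 0], [-0.06, 0, -0.24, 0, 0.03, 0], [-0.12, 0, -0.24, 0, 0.03, 0], [-0.16, 0, -0.24, 0, 0.03, 0], [-0.16, 0, -0.24, 0, 0.03, 0], [-0.16, 0, -0.24, 0, 0.03, 0], [-0.16, 0, -0.24, 0, 0.03, 0]],
  ],
)

```text
clock: 26.57
tool_pos: [0.5612, -0.0041, 0.326]
eef_rot: [0.786, 0.619, 0.001, -0.001]
contact_force: [0.2, -0.2, 0.5]
opening: 0.602
finger_force: 0.0
```

```bash
python3 st.py; python3 snap.py w11
python3 - <<'E'
from h import *
y=1.3345;m=np.array([.5853,.0947,0]);u=np.array([np.cos(y),np.sin(y),0]);v=np.array([-u[1],u[0],0])
w=np.load("w10.npz");q=onz(wray(w["K"],w["c2w"],(256,238.8)),.0665)-m;print("knob face in mouth",q@u,q@v)
w=np.load("w11.npz");p=w["px"].astype(int)
for x in(-.06,-.042,-.03,-.015,-.005,0,.01):
    P=m+u*x+[0,0,.066 if x<-.014 else .061];a=wproj(w["K"],w["c2w"],P);print(x,np.round(a,1))
P=m+u*-.014+[0,0,.066];a=wproj(w["K"],w["c2w"],P);c=int(round(a[0]));print(c,[(r,int(p[r,c].sum())) for r in range(max(0,int(a[1])-25),int(a[1])+30)])
E
```

```text
26.5667 F axial -0.13 lat -0.28 z 0.50 grasp in mouth mm [-101.4     0.36  179.01] tool -0.0004 0.002 0.0 0.6015328938436783 0.73
26.5667 [ 0.56118278 -0.00409852  0.32601008] [ 7.85649269e-01  6.18671312e-01  7.03475518e-04 -7.34578239e-04] [ 0.26  0.77 -0.58  1.82  0.61  0.73 -0.89]
knob face in mouth -0.012737035833518762 0.0003178903730196458
-0.06 [256.9 141.5]
-0.042 [256.9 119.3]
-0.03 [257.  104.5]
-0.015 [257.   85.9]
-0.005 [257.   74.3]
0 [257.   68.3]
0.01 [257.   56.4]
257 [(59, 329), (60, 330), (61, 337), (62, 251), (63, 212), (64, 216), (65, 221), (66, 224), (67, 169), (68, 108), (69, 420), (70, 399), (71, 399), (72, 395), (73, 392), (74, 393), (75, 395), (76, 397), (77, 396), (78, 395), (79, 395), (80, 399), (81, 398), (82, 397), (83, 383), (84, 335), (85, 399), (86, 405), (87, 406), (88, 403), (89, 405), (90, 402), (91, 400), (92, 404), (93, 400), (94, 404), (95, 401), (96, 395), (97, 400), (98, 397), (99, 399), (100, 398), (101, 399), (102, 392), (103, 392), (104, 394), (105, 392), (106, 393), (107, 390), (108, 393), (109, 390), (110, 391), (111, 394), (112, 388), (113, 387)]
```

```bash
python3 -c "
from plant import *
print(finish_job())"
```

```text
the job is handed in; nothing more can be done
None
```

The pin was pushed onto what felt like the hidden stop, pressed there for over a second at about 15 N, and released; the job is handed in with no verdict returned, and I viewed 11 pictures against your limit of 10.

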